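# Bring a vial under the sampling arm and lock the arm out one hole

### The job

On the sampling stand, use the tall black handle to turn the carousel until it clicks into its detent, with the vial in the blue collar on the line of the arm. Then pull up the red lock plunger, slide the blue sleeve one hole toward the carousel so that its nose stands over that vial, and let the pin go fully home in that hole. Finish while still gripping the red knob with the pin held home - do not let go - and leave the bottle, timer and tip box beside the stand where they are.

Things in the scene. Friction and masses are not known exactly. Their poses are not given: they have to be found in the camera images.
- sampler: fixed sampling stand: white base plate 140 x 340 mm, origin at the centre of its underside, x across, y along it. Carousel axis at y = -70 mm; a white column at y = +148 mm carries a level aluminium rail along y, 24 mm wide, top face 132 mm up, with 11 mm pin holes at y = +105, +70, +35 mm. Only the plunger's barrel (18 mm wide, to 156 mm) and red knob (to 188, pulled 203 mm) rise above 142 mm
- carousel (a joint): angle (rad) of the grey disc, 120 mm wide, counter-clockwise from above positive. 0 = in the detent: blue-collared vial toward the stand's +y under the rail's line, handle opposite. Starts at -1.3 to -0.6; range -1.8 to 0.5. Stays where left (1 N at the handle moves it); in the last 0.2 rad a spring roller rides over a bump (about 10 N at the handle) and snaps into the notch at 0
- carousel_axis (a point): point on the carousel's axis at its top face, 36 mm above the stand's origin
- vial_cap (a point): top centre of the vial in the blue collar (vial 27 mm wide, fixed in the carousel, 40 mm from its axis, cap top 85 mm above the stand's origin)
- turn_grip (a point): centre of the black knob on the carousel's tall handle, 120 mm above the stand's origin, 45 mm from the carousel's axis. The knob is an upright cylinder 18 mm wide, 40 mm tall; it spins freely on its post, so the gripper need not turn with it. The vial caps beside it end 35 mm below this point
- sleeve (a joint): position of the blue sleeve along the rail, m: 0 = locked in the middle hole at the start, grows as it slides toward the carousel (stand's -y); 0.035 = the next hole; range -0.030 to 0.052. About 2 N moves it while the pin is pulled; the pin has 1.5 mm of play in a hole
- plunger (a joint): height of the lock pin, m: 0 = fully home in a hole, 0.010 = pin tip level with the rail's top, 0.015 = pulled fully up. A spring pushes it down with about 5 N (home) to 7 N (pulled); the pin must be above 0.010 to slide past the rail's solid parts
- pull_knob: the red knob on the lock plunger, upright cylinder 22 mm wide and 30 mm tall, origin at the centre of its underside (158 mm above the stand's origin when the pin is home); rides with the plunger and the sleeve, fixed to the pin
- pull_grip (a point): centre of the red knob, 15 mm above its underside, 173 mm above the stand's origin when the pin is home
- next_hole (a point): mouth centre of the hole to be used, on the rail's top face, 35 mm from the middle hole toward the carousel
- nose (a point): tip of the sampling nose under the sleeve's boom, 65 mm from the sleeve's centre toward the carousel, 90 mm above the stand's origin; at the next hole it is straight above the vial's place at carousel angle 0
- std_bottle: white bottle with yellow band, 45 mm wide, 90 mm tall, loose beside the stand; origin at the centre of its underside; leave alone
- timer: white bench timer 72 x 64 x 18 mm, loose beside the stand; origin at the centre of its underside; leave alone
- tip_box: blue pipette tip box with white lid, 91 x 122 x 75 mm, loose to the right of the stand; origin at the centre of its underside; leave alone

How it is judged (in metres and radians):
On the way, in this order (a step that is already met when the one before it is completed fails the run):
1. the carousel is seated in its detent while the sleeve is still locked in its first hole (value of joint carousel between -0.05 and 0.05 rad and value of joint sleeve below 0.006 m and value of joint plunger below 0.003 m), for 0.2 s.
2. the plunger is pulled clear of the rail (value of joint plunger above 0.009 m and contact force between the fingers and pull_knob above 2 N), for 0.1 s.
At the end, for the whole second after the job is handed in: The carousel sits in its detent (within 0.05 rad), the sleeve is at the next hole (within 3 mm) with its nose over the blue-collared vial (within 6 mm), the pin is home (within 2 mm), the sleeve is at rest, and the fingers still hold the red knob (more than 3 N) (value of joint carousel between -0.05 and 0.05 rad and value of joint sleeve between 0.032 and 0.038 m and value of joint plunger below 0.002 m and horizontal distance between nose and vial_cap below 0.006 m and contact force between the fingers and pull_knob above 3 N and velocity of joint sleeve between -0.01 and 0.01 m/s); the arm keeps its last pose, push and grip.
It fails at once if the bottle was disturbed (distance of std_bottle from where it was at the start of the episode above 0.02 m).
It fails at once if the timer was disturbed (distance of timer from where it was at the start of the episode above 0.02 m).
It fails at once if the tip box was disturbed (distance of tip_box from where it was at the start of the episode above 0.02 m).
It also fails if it takes over 42 s, if anything falls off the work surface, if the arm or the gripper's body presses on something with over 40 N, if the wrist force passes 120 N, or if a joint passes its speed limit or range.

### The arm

A 7-joint arm with a two-finger parallel gripper is mounted at the origin on a cart in front of the work surface, level with it; the furniture and walls round the work are solid. World frame = base frame: x ahead of the robot, y to its left, z up, the work surface at z = 0. Lengths are in mm, angles in rad, forces in N, time in s.
With the tool pointing down it reaches from about 400 to 850 mm from the base axis. Payload 4.5 kg.
Tool frame: the origin (TCP) lies on the centre line of the jaws, within the pads' length; the fingertips stand 11 mm ahead of it and the grasp point (between the pads) lies 8 mm behind it (env.tip_reach is the distance from the TCP to the fingertips, in mm); x points along the fingers, z is the direction in which the jaws open and shut, and the axes are right-handed (so a half turn about x gives the same grasp; the last joint's range is limited). The gripper opens to 88 mm and grips with 3 to 60 N. Pads are 18 mm wide; open, the fingers measure 123 mm over their backs; the gripper's body (75 mm by 187 mm) begins 45 mm behind the grasp point.
Start: joints at [-1.134, 0.689, -0.195, 1.565, 0.157, 0.902, -0.215], TCP at [244.98, 575.01, 249.743] pointing down, gripper open.
Joint ranges: [-3.01, 3.01], [-0.46, 2.08], [-1.47, 1.51], [0.13, 2.56], [-1, 4.14], [0.04, 2.09], [-2.66, 2.66]. Speed limits (rad/s): [2.57, 2.57, 3.14, 3.14, 3.14, 3.14, 3.14].

### API

Orientations are given as a unit quaternion [x, y, z, w].
In Python, from bench import env gives the robot as it stands. The module is installed in compiled form; this text tells all that it offers.
- The arm moves only by the tool drive_tool, never from a script. Its argument "targets" is a list of rows, each a list of 7 numbers: the opening, from 0 (shut) to 1 (fully open), then the shift along the tool's x, y, z in mm, then the turn, a rotation vector about the tool's x, y, z in rad. In form: [[jaw, dx, dy, dz, wx, wy, wz], ...]. A call has exactly 5 rows; each row is the pose to reach, as a shift and turn from the pose commanded when the call began, along the tool's axes at that moment; what a row does not reach only later rows make up. A row lasts 1/10 s, in which the tool goes at most 50 mm and 8.59 degrees, less where a joint would pass 70% of its speed; a pose out of reach is approached as far as the arm can. A call with a gripper value outside its range is refused whole. The fingers move at their own pace and stop on an object; the grip force is fixed at half the most. Time passes only in rows, so rows that repeat a pose let the fingers close, or fill a call up. It gives the time, the measured TCP pose, the force and the opening at its end, in the units of the state.
- env.get_obs(): the state, without advancing time (a new reading comes with each control period).
- env.snapshot(name): name is "scene" or "side" or "wrist"; returns a dict with "pixels" (400x640x3 uint8, red, green, blue), "fov_y" (degrees; the focal length in pixels is half the picture's height over the tangent of half this angle, whatever the lens; pixels are square), "cx", "cy" (the principal point, pixels), "position" and "orientation" of the camera in the world. Camera axes: x right, y down, z forward; pixel columns grow to the right and rows downward; lengths in mm; the calibration is good to about 2 mm. A picture is of the moment at which its call begins. There is no depth.
- env.job_done(): hands the job in, once; it reports no verdict.
Trained networks look in the newest picture that a camera, given by its name, has taken for a name from the list of things; names that differ only in an ending like _2 or _b are one class to them, and where a whole thing is asked for, a point or a joint stands for the part that bears it (a point fixed in the world has none). Each returns a list of dicts, best first, with "score" (0 to 1); they miss things now and then, are a little off and sometimes report something else, mostly with a low value. They report only what shows in the picture. A call takes as long as a camera call.
- env.search_frame(camera, target): "location" ([column, row] in pixels, amid what is visible of it).
The state is a dict: "t": time; "joints": joint angles; "joint_vel": joint speeds; "joint_efforts": joint torques, N m; "tcp_pos": TCP position; "orientation": TCP orientation; "wrist_force": force on the tool from outside, world axes, zero at the start; "torque": the same for the moment, N m; "gripper_width": opening from 0.0 (shut) to 1.0 (fully open).
Only numpy, scipy, OpenCV 4.12 (cv2) and the standard library are available. Lean on these libraries where they do the work, as an engineer would, in place of code of your own. Each camera call takes 0.05 s, during which the arm holds its last target.

## Working session

There is one attempt and no reset: what is moved stays moved. The work goes in short steps, Python scripts to look and compute and a tool call to move; the robot and the scene stay as the last step left them, time stands still between calls to the robot, and variables do not carry over. Pictures are saved under pics/ and viewed, and the job is handed in when it is done.

Besides the shell and the picture viewer there is one more tool, called after "Emit:" as name([rows], argument=value, ...), one row to a line, values as JSON. drive_tool: Moves the arm, as the interface text tells. Its arguments: {"type":"object","properties":{"targets":{"type":"array"}},"required":["targets"]}

```bash
mkdir -p pics; cat > h.py <<'E'
import numpy as np, cv2
from scipy.spatial.transform import Rotation as R
from bench import env
def snap(n,name):
    s=env.snapshot(n); cv2.imwrite(f'pics/{name}.png',cv2.cvtColor(s['pixels'],cv2.COLOR_RGB2BGR)); return s
def ray(s,px):
    f=200/np.tan(np.radians(s['fov_y'])/2)
    d=np.array([(px[0]-s['cx'])/f,(px[1]-s['cy'])/f,1])
    return np.array(s['position']),R.from_quat(s['orientation']).apply(d/np.linalg.norm(d))
def atz(s,px,z):
    p,d=ray(s,px); return p+d*(z-p[2])/d[2]
def tri(L):
    A=np.zeros((3,3));b=np.zeros(3)
    for s,px in L:
        p,d=ray(s,px);M=np.eye(3)-np.outer(d,d);A+=M;b+=M@p
    x=np.linalg.solve(A,b)
    return x,[float(np.linalg.norm(np.cross(x-ray(s,px)[0],ray(s,px)[1]))) for s,px in L]
def proj(s,X):
    f=200/np.tan(np.radians(s['fov_y'])/2)
    c=R.from_quat(s['orientation']).inv().apply(np.array(X)-s['position'])
    return [s['cx']+f*c[0]/c[2], s['cy']+f*c[1]/c[2]]
E
python3 - <<'E'
from h import *
np.set_printoptions(precision=3,suppress=True)
S={n:snap(n,n+'0') for n in ['scene','side','wrist']}
for n,s in S.items():
    print(n,s['fov_y'],s['position'],s['orientation'],s['cx'],s['cy'])
    for t in ['sampler','turn_grip','pull_knob','pull_grip','vial_cap','carousel_axis','next_hole','nose','std_bottle','timer','tip_box']:
        try: print(t,[(np.round(r['location'],1).tolist(),round(r['score'],2)) for r in env.search_frame(n,t)[:3]])
        except Exception as e: print(t,e)
print(env.get_obs())
E
```

```text
scene 47.75365913628475 [  44.882 -612.869  968.258] [ 0.885 -0.276  0.12  -0.355] 323.5260436059199 199.85057535482775
sampler [([305.2, 189.4], 0.82)]
turn_grip [([316.1, 190.8], 0.63)]
pull_knob [([336.9, 164.8], 0.74)]
pull_grip []
vial_cap [([318.3, 199.2], 0.73)]
carousel_axis [([319.5, 200.6], 0.94), ([262.9, 191.7], 0.45)]
next_hole [([306.9, 189.4], 0.82), ([297.0, 134.0], 0.25)]
nose [([296.3, 147.4], 0.53)]
std_bottle [([335.9, 165.3], 0.72)]
timer [([264.4, 187.9], 0.93)]
tip_box [([349.3, 290.7], 0.7)]
side 55.09383921177025 [ 448.415 -901.192  530.479] [ 0.833 -0.036  0.038 -0.551] 320.8546033869842 195.4652295004995
sampler [([318.5, 204.0], 0.59)]
turn_grip [([303.1, 189.3], 0.56)]
pull_knob [([323.6, 154.0], 0.49)]
pull_grip [([315.5, 205.8], 0.33)]
vial_cap [([319.9, 210.2], 0.96)]
carousel_axis [([318.4, 209.1], 0.94)]
next_hole [([316.6, 204.5], 0.78)]
nose [([323.5, 167.4], 0.75)]
std_bottle [([356.8, 199.6], 0.74)]
timer [([288.3, 202.7], 0.54)]
tip_box [([283.2, 266.8], 0.63)]
wrist 59.06489292457301 [176.437 604.072 383.835] [0.825 0.546 0.079 0.121] 324.57272477665276 196.06480624293948
sampler []
turn_grip []
pull_knob []
pull_grip []
vial_cap []
carousel_axis []
next_hole []
nose []
std_bottle []
timer [([183.8, 386.9], 0.93)]
tip_box []
{'t': 1.8, 'joints': array([-1.134,  0.689, -0.195,  1.565,  0.157,  0.902, -0.215]), 'joint_vel': array([-0.   ,  0.001, -0.001, -0.001,  0.   , -0.001, -0.002]), 'joint_efforts': array([ -0.   , -52.748,  -1.267, -15.374,  -0.052,  -0.001,   0.   ]), 'tcp_pos': array([244.988, 575.035, 249.751]), 'orientation': array([-0.39,  0.59,  0.39,  0.59]), 'wrist_force': array([ 0.204, -0.166,  0.481]), 'torque': array([0.094, 0.034, 0.012]), 'gripper_width': 1.0001549285215596}
```

```bash
python3 - <<'E'
import cv2
for n,(x0,y0,x1,y1) in {'scene':(200,90,440,330),'side':(200,110,440,310)}.items():
    i=cv2.imread(f'pics/{n}0.png')[y0:y1,x0:x1]
    cv2.imwrite(f'pics/{n}0c.png',cv2.resize(i,None,fx=2.5 if n=='scene' else 3,fy=2.5 if n=='scene' else 3,interpolation=cv2.INTER_CUBIC))
E
```

```text
(no output)
```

View pics/scene0c.png

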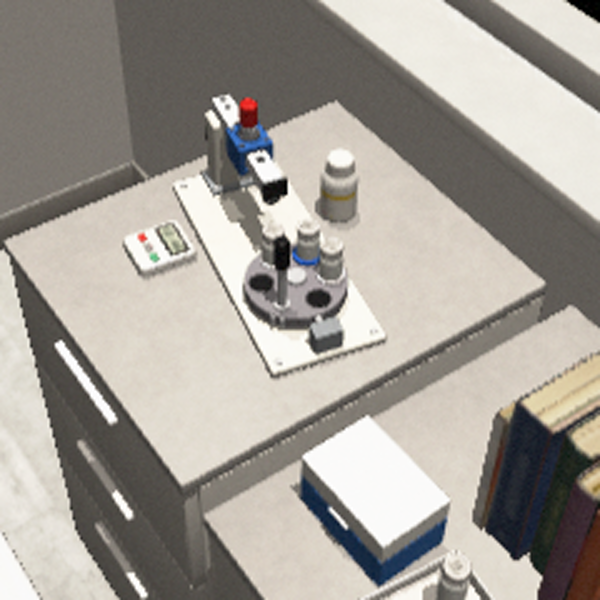

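View pics/side0c.png

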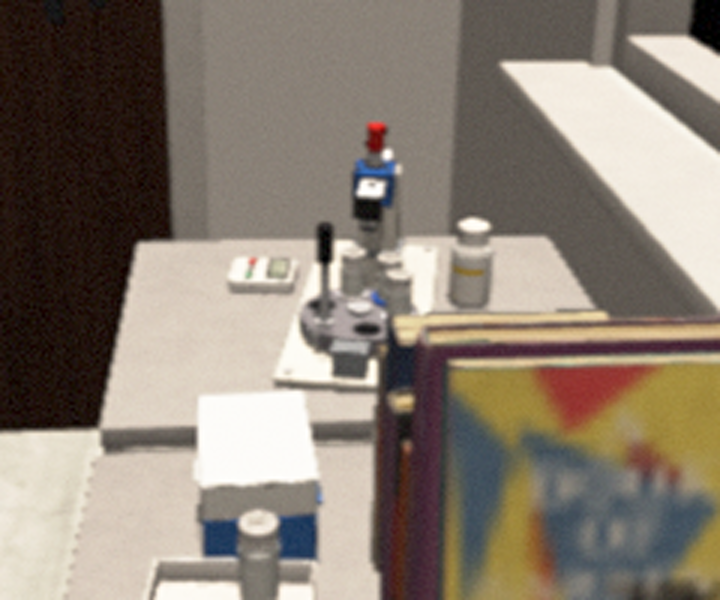

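View pics/scene0.png

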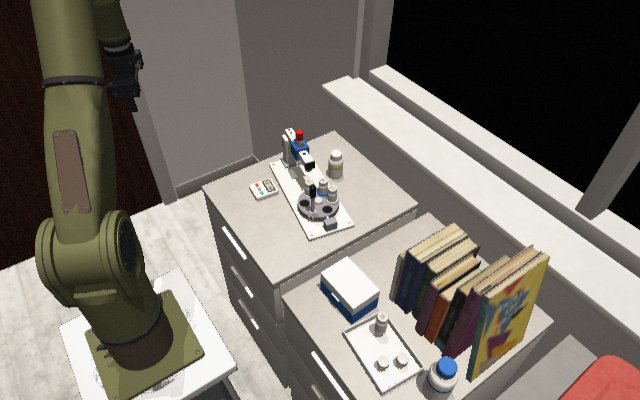

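```bash
cat > st.py <<'E'
import numpy as np
class _S(dict): pass
E
python3 - <<'E'
from h import *
np.set_printoptions(precision=1,suppress=True)
S={n:snap(n,n+'1') for n in ['scene','side']}
import pickle; pickle.dump(S,open('S.pkl','wb'))
a,b=S['scene'],S['side']
print('black',tri([(a,(312.8,190)),(b,(308.3,191))]))
print('red',tri([(a,(299.6,134.8)),(b,(325.3,155.7))]))
C=lambda x,y:(200+x/2.5,90+y/2.5)
D=lambda x,y:(200+x/3,110+y/3)
print('blackz120',atz(a,C(282,250),120),atz(b,D(325,243),120))
print('redz173',atz(a,C(249,112),173),atz(b,D(376,137),173))
for p in [(176,182),(272,374),(385,335)]: print('cor',atz(a,C(*p),8))
for p in [(278,382)]: print('corside',atz(b,D(*p),8))
print('bottle', atz(a,C(340,218),0),'timer',atz(a,C(160,248),9),'tip',atz(a,C(368,420),75),atz(a,C(303,462),75),atz(a,C(448,500),75),atz(a,C(380,555),75))
print('axis disc ctr',atz(a,C(296,284),36))
E
```

```text
black (array([525.2,  97.3, 118.8]), [0.9950274219360822, 0.9950274219361738])
red (array([590. , 259.4, 171.7]), [0.48868150277212224, 0.4886815027721659])
blackz120 [525.7  97.  120. ] [524.2  92.8 120. ]
redz173 [589.6 258.4 173. ] [589.1 254.4 173. ]
cor [546.1 369.4   8. ]
cor [472.4  37.8   8. ]
cor [608.9  13.    8. ]
corside [477.5  30.6   8. ]
bottle [686. 204.   0.] timer [468.7 275.2   9. ] tip [ 488.2 -108.6   75. ] [ 407.4 -113.1   75. ] [ 494.  -223.4   75. ] [ 407.2 -233.1   75. ]
axis disc ctr [555.6 112.8  36. ]
```

```bash
cat > mv.py <<'E'
from h import *
np.set_printoptions(precision=3,suppress=True)
def rel(target,yaw=None,o=None):
    """shift in tool axes from current pose; yaw(deg): world direction of tool z (jaw)"""
    o=o or env.get_obs(); r=R.from_quat(o['orientation'])
    d=r.inv().apply(np.array(target)-o['tcp_pos'])
    w=None
    if yaw is not None:
        x=np.array([0,0,-1.]);best=None
        for k in (0,180):
            a=np.radians(yaw+k);z=np.array([np.cos(a),np.sin(a),0]);y=np.cross(z,x)
            q=(r.inv()*R.from_matrix(np.c_[x,y,z])).as_rotvec()
            if best is None or np.linalg.norm(q)<np.linalg.norm(best): best=q
        w=best
    return d,w
E
python3 - <<'E'
from mv import *
o=env.get_obs();r=R.from_quat(o['orientation']);print(r.as_matrix(),env.tip_reach)
print(rel([560,150,300],-12.2),rel([560,150,300],77.8))
import pickle
w=pickle.load(open('S.pkl','rb'))
E
```

```text
[[-0.    -0.92   0.392]
 [ 0.     0.392  0.92 ]
 [-1.     0.     0.   ]] 11.0
(array([ -50.29 , -456.415, -267.509]), array([ 1.381,  0.   , -0.   ])) (array([ -50.29 , -456.415, -267.509]), array([-0.19,  0.  , -0.  ]))
```

Emit:
drive_tool([
  [1,-10,-40,-23,0.13,0,0],
  [1,-20,-80,-46,0.26,0,0],
  [1,-30,-120,-69,0.39,0,0],
  [1,-40,-160,-92,0.52,0,0],
  [1,-50,-200,-115,0.65,0,0],
])

```text
t: 2.4
tcp_pos: [384.8, 389.3, 300.3]
orientation: [-0.179, 0.684, 0.18, 0.684]
wrist_force: [1.7, 1.0, 0.1]
gripper_width: 0.998
```

```bash
python3 - <<'E'
from mv import *
print(rel([555,150,300],-12.2),env.get_obs())
E
```

```text
(array([   0.269, -292.048,   30.878]), array([ 0.726,  0.   , -0.   ])) {'t': 2.4, 'joints': array([-0.856,  0.52 , -0.031,  1.743,  0.02 ,  0.878, -0.383]), 'joint_vel': array([ 0.596, -0.232,  0.362,  0.109, -0.251,  0.101, -0.239]), 'joint_efforts': array([ -3.713, -44.288,  -0.291, -14.62 ,   0.143,   0.036,   0.236]), 'tcp_pos': array([384.786, 389.317, 300.342]), 'orientation': array([-0.179,  0.684,  0.18 ,  0.684]), 'wrist_force': array([1.708, 1.05 , 0.054]), 'torque': array([-0.017, -0.028,  0.025]), 'gripper_width': 0.9976400707017259}
```

Emit:
drive_tool([
  [1,0,-45,5,0.13,0,0],
  [1,0,-90,10,0.26,0,0],
  [1,0,-135,15,0.39,0,0],
  [1,0,-180,20,0.52,0,0],
  [1,0,-225,25,0.65,0,0],
])

```text
t: 2.9
tcp_pos: [517.9, 206.3, 300.0]
orientation: [0.049, 0.705, -0.048, 0.706]
wrist_force: [-0.6, 0.4, 0.4]
gripper_width: 1.001
```

```bash
python3 - <<'E'
from mv import *
o=env.get_obs(); print(o['tcp_pos'],o['joints'],rel([555,150,300],-12.2))
w=snap('wrist','w1')
for t in ['turn_grip','pull_knob','vial_cap','carousel_axis','nose']: print(t,[(np.round(r['location'],1).tolist(),round(r['score'],2)) for r in env.search_frame('wrist',t)[:3]])
import pickle; pickle.dump(w,open('w1.pkl','wb'))
E
```

```text
[517.898 206.287 299.998] [-0.555  0.54   0.152  1.72  -0.101  0.889 -0.497] (array([ -0.02 , -50.692,  44.443]), array([ 0.076,  0.   , -0.001]))
turn_grip [([341.8, 284.8], 0.7)]
pull_knob [([412.9, 112.4], 0.71)]
vial_cap [([363.6, 228.2], 0.63), ([372.5, 137.5], 0.38)]
carousel_axis [([360.7, 228.2], 0.72)]
nose [([401.0, 105.2], 0.7)]
```

View pics/w1.png

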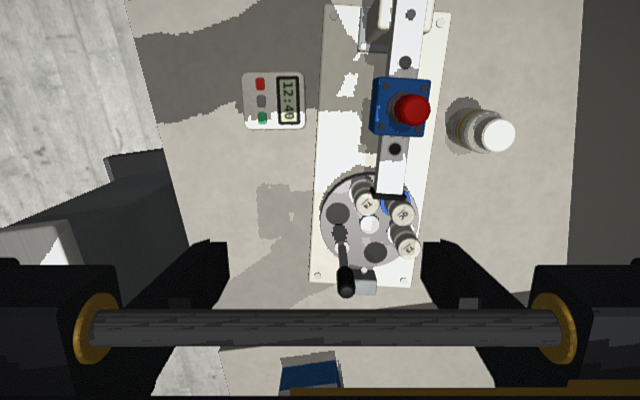

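```bash
python3 - <<'E'
from mv import *
import pickle
np.set_printoptions(precision=1,suppress=True)
w=pickle.load(open('w1.pkl','rb'));S=pickle.load(open('S.pkl','rb'));a,b=S['scene'],S['side']
print(w['position'],R.from_quat(w['orientation']).as_matrix())
print('black top',atz(w,(346,287),140),'mid',atz(w,(345,280),120))
print('redtop',atz(w,(413,108),188),'hole',atz(w,(395,149),132),'hole0',atz(w,(405,62),132),'hub',atz(w,(369.5,225),40))
print(tri([(a,(312.8,190)),(b,(308.3,191)),(w,(345,280))]))
print(tri([(a,(299.6,134.8)),(b,(325.3,155.7)),(w,(412,110))]))
for p in [(326,5),(451,13),(310,284),(411,289)]: print(atz(w,p,8))
print('collar vial cap',atz(w,(402,212),85))
i=cv2.imread('pics/w1.png')[0:310,230:540]; cv2.imwrite('pics/w1c.png',cv2.resize(i,None,fx=1.9,fy=1.9,interpolation=cv2.INTER_CUBIC))
E
```

```text
[527.5 279.9 434.9] [[ 1.  -0.1 -0. ]
 [-0.1 -0.9 -0.3]
 [ 0.   0.3 -1. ]]
black top [523.5 101.3 140. ] mid [523.2  97.2 120. ]
redtop [585.6 260.7 188. ] hole [581.2 224.1 132. ] hole0 [594.8 293.1 132. ] hub [560.  120.2  40. ]
(array([524.4,  96.7, 119.3]), [1.4644862592530155, 0.8532062886214229, 1.1943330080026242])
(array([589.2, 258.2, 172.2]), [0.8412600187890064, 0.5500046843056845, 0.6987594026900612])
[541.4 368.2   8. ]
[675.7 341.9   8. ]
[473.7  32.7   8. ]
[609.5   6.2   8. ]
collar vial cap [591.5 148.3  85. ]
```

View pics/w1c.png

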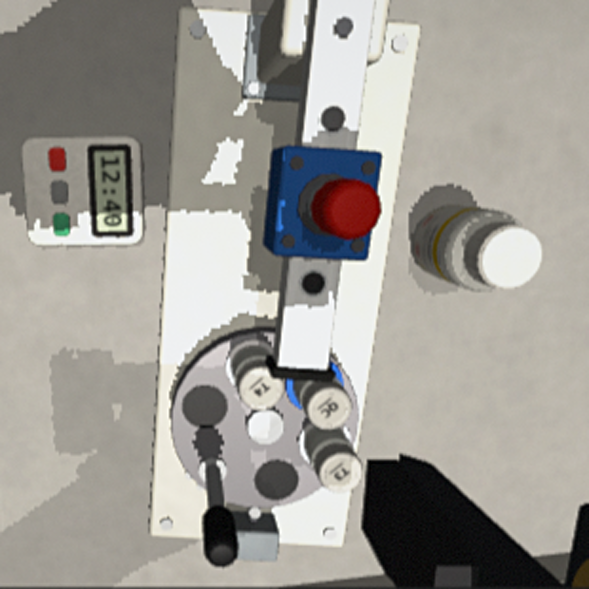

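```bash
python3 - <<'E'
from mv import *
print(rel([523.5,96.5,180],-11.2))
E
```

```text
(array([ 119.488, -110.918,   21.862]), array([ 0.066, -0.001, -0.001]))
```

Emit:
drive_tool([
  [1,20,-35,6,0.03,0,0],
  [1,50,-70,13,0.066,0,0],
  [1,85,-100,20,0.066,0,0],
  [1,119,-111,22,0.066,0,0],
  [1,119,-111,22,0.066,0,0],
])

```text
t: 3.7
tcp_pos: [521.1, 93.8, 177.5]
orientation: [0.069, 0.707, -0.071, 0.701]
wrist_force: [-0.4, 0.2, 0.1]
gripper_width: 1.001
```

```bash
python3 - <<'E'
from mv import *
w=snap('wrist','w2')
o=env.get_obs(); print(o['tcp_pos'],rel([523.5,96.5,114],-11.2))
for t in ['turn_grip','carousel_axis']: print(t,[(np.round(r['location'],1).tolist(),round(r['score'],2)) for r in env.search_frame('wrist',t)[:3]])
print(proj(w,[523.5,96.5,120]),proj(w,[523.5,96.5,140]),proj(w,[560.8,120.1,40]))
import pickle; pickle.dump(w,open('w2.pkl','wb'))
E
```

```text
[522.659  95.704 179.617] (array([65.613,  0.993,  0.953]), array([-0.001, -0.004,  0.001]))
turn_grip [([324.8, 225.5], 0.97), ([364.6, 141.4], 0.48)]
carousel_axis [([366.6, 143.0], 0.82), ([365.1, 117.8], 0.29)]
[np.float64(329.31401573702425), np.float64(218.37254555425008)] [np.float64(329.50124045531635), np.float64(231.69695772759584)] [np.float64(370.38498522355087), np.float64(145.03699968774316)]
```

View pics/w2.png

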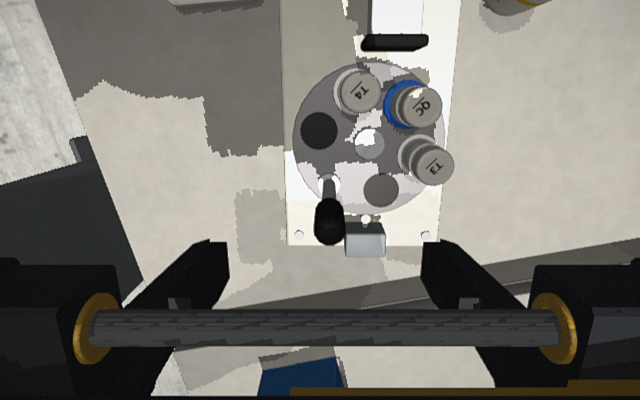

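Emit:
drive_tool([
  [1,25,1,1,0,0,0],
  [1,50,1,1,0,0,0],
  [1,66,1,1,0,0,0],
  [0,66,1,1,0,0,0],
  [0,66,1,1,0,0,0],
])

```text
t: 4.35
tcp_pos: [526.4, 97.2, 116.2]
orientation: [0.07, 0.703, -0.069, 0.705]
wrist_force: [-0.1, 0.3, 0.5]
gripper_width: 0.843
```

Emit:
drive_tool([
  [0,0,0,0,0,0,0],
  [0,0,0,0,0,0,0],
  [0,0,0,0,0,0,0],
  [0,0,0,0,0,0,0],
  [0,0,0,0,0,0,0],
])

```text
t: 4.85
tcp_pos: [525.5, 95.6, 114.9]
orientation: [0.07, 0.704, -0.07, 0.704]
wrist_force: [-0.4, -0.4, -0.6]
gripper_width: 0.39
```

```bash
python3 - <<'E'
from mv import *
w=snap('wrist','w3')
o=env.get_obs(); p=o['tcp_pos'];print(p,o['wrist_force'],o['gripper_width'])
C=np.array([560.8,120.1]);a0=-11.2
import math
rv=p[:2]-C; print(np.hypot(*rv))
th0=np.arctan2(rv[1],rv[0]); the=np.radians(-90+a0)  # handle at -u_y
if the<th0: the+=2*np.pi
print('angle to go',the-th0 )
for th in np.linspace(th0,the,9): print(np.round(rel([*(C+45*np.array([np.cos(th),np.sin(th)])),p[2]])[0],1))
E
```

```text
[525.454  95.545 114.816] [0.087 0.214 0.084] 0.34126808221643745
43.03813042507448
angle to go 0.7681625658209061
[-0.  -1.4 -1.4]
[-0.  -4.3  1.9]
[-0.  -6.8  5.4]
[-0.  -8.9  9.1]
[  0.  -10.7  13.1]
[  0.  -12.1  17.2]
[  0.  -13.2  21.3]
[  0.  -13.8  25.6]
[  0.  -14.   29.9]
```

View pics/w3.png

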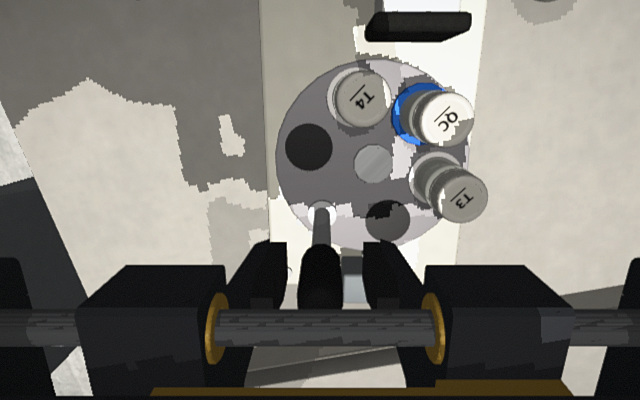

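Emit:
drive_tool([
  [0,0,0,0,0,0,0],
  [0,0,0,0,0,0,0],
  [0,0,0,0,0,0,0],
  [0,0,0,0,0,0,0],
  [0,0,0,0,0,0,0],
])

```text
t: 5.4
tcp_pos: [524.9, 95.4, 114.6]
orientation: [0.07, 0.704, -0.07, 0.703]
wrist_force: [-2.2, -0.9, 1.9]
gripper_width: 0.196
```

```bash
cat > pl.py <<'E'
from mv import *
o=env.get_obs(); p=o['tcp_pos'];print(p,o['wrist_force'],o['gripper_width'])
C=np.array([560.8,120.1]);a0=-11.2
rv=p[:2]-C; print(np.hypot(*rv))
th0=np.arctan2(rv[1],rv[0]); the=np.radians(-90+a0)
print('angle to go',the-th0 )
for th in np.linspace(th0,the,6): print(np.round(rel([*(C+45*np.array([np.cos(th),np.sin(th)])),p[2]])[0],1))
E
python3 pl.py
```

```text
[524.892  95.384 114.633] [-2.22  -0.949  1.905] 0.1956102925850901
43.59211849384515
angle to go 0.7724722477739634
[ 0. -1. -1.]
[-0.  -5.4  4.4]
[-0.  -9.  10.3]
[ -0.  -11.6  16.8]
[ -0.  -13.2  23.5]
[ -0.  -13.7  30.5]
```

Emit:
drive_tool([
  [0,0,-2.5,1.5,0,0,0],
  [0,0,-5,4.4,0,0,0],
  [0,0,-7,7.3,0,0,0],
  [0,0,-9,10.3,0,0,0],
  [0,0,-10.4,13.5,0,0,0],
])

```text
t: 5.9
tcp_pos: [537.7, 83.7, 114.7]
orientation: [0.07, 0.703, -0.069, 0.704]
wrist_force: [0.9, 4.8, -3.7]
gripper_width: 0.188
```

```bash
python3 pl.py
```

```text
[537.715  83.708 114.679] [ 0.916  4.831 -3.688] 0.18809532593974473
43.09628897781086
angle to go 0.3698032451294615
[-0.  -1.8 -0.7]
[-0.  -2.9  2.5]
[ 0.  -3.7  5.7]
[ 0.  -4.3  9. ]
[ 0.  -4.7 12.3]
[ 0.  -4.8 15.6]
```

Emit:
drive_tool([
  [0,0,-0.8,4,0,0,0],
  [0,0,-1.5,8,0,0,0],
  [0,0,-2,12,0,0,0],
  [0,0,-2.3,16,0,0,0],
  [0,0,-2.3,18,0,0,0],
])

```text
t: 6.4
tcp_pos: [545.6, 80.0, 114.4]
orientation: [0.069, 0.71, -0.068, 0.697]
wrist_force: [-16.9, 11.0, 15.2]
gripper_width: 0.191
```

```bash
python3 pl.py; python3 -c "
from mv import *
w=snap('wrist','w4');print(env.get_obs()['wrist_force'])"
```

```text
[545.581  79.952 114.374] [-16.858  11.04   15.166] 0.1908519458705318
42.935767947974355
angle to go 0.1668606973791651
[ 0.  -2.  -0.3]
[-0.  -2.3  1.1]
[-0.  -2.4  2.6]
[-0.1 -2.6  4.1]
[-0.1 -2.6  5.6]
[-0.1 -2.7  7.1]
[-7.166  6.441  8.672]
```

View pics/w4.png

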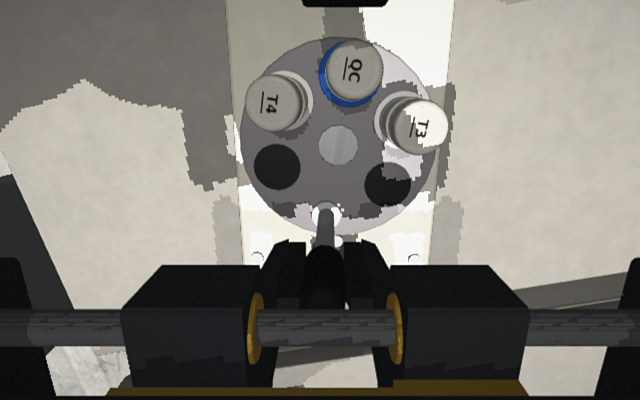

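Emit:
drive_tool([
  [0,0,0.5,0,0,0,0],
  [0,0,0.5,1,0,0,0],
  [0,0,0.5,1,0,0,0],
  [0,0,0.5,1,0,0,0],
  [0,0,0.5,1,0,0,0],
])

```text
t: 6.95
tcp_pos: [552.4, 78.2, 114.6]
orientation: [0.07, 0.706, -0.069, 0.702]
wrist_force: [-4.8, 5.5, 2.9]
gripper_width: 0.193
```

```bash
python3 pl.py; python3 -c "
from mv import *
w=snap('wrist','w5');print(env.get_obs()['wrist_force'])
s=R.from_quat(w['orientation']).as_matrix()
for z,px in ((85,(354,70)),(40,(338,145))): print(atz(w,px,z))
import pickle; pickle.dump(w,open('w5.pkl','wb'))"
```

```text
[552.367  78.172 114.56 ] [-4.823  5.538  2.855] 0.19302244944758407
42.76724323968055
angle to go 0.0030048824727850754
[ 0.  -2.2 -0. ]
[ 0.  -2.2  0. ]
[-0.  -2.2  0.1]
[-0.  -2.2  0.1]
[-0.  -2.2  0.1]
[-0.  -2.2  0.1]
[-5.682  6.21   2.197]
[580.66 157.14  85.  ]
[567.82  119.327  40.   ]
```

View pics/w5.png

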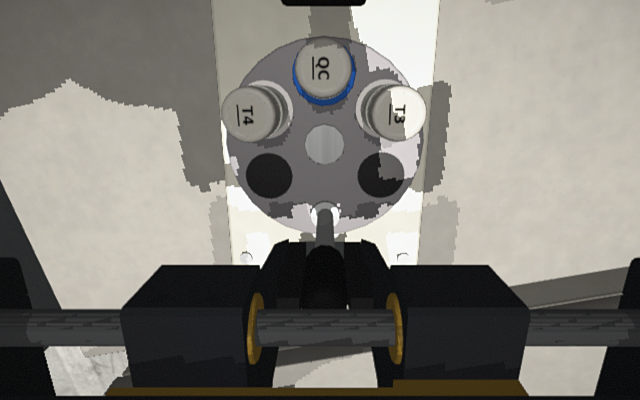

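Emit:
drive_tool([
  [1,0,0,0,0,0,0],
  [1,0,0,0,0,0,0],
  [1,0,0,0,0,0,0],
  [1,0,0,0,0,0,0],
  [1,-10,0,0,0,0,0],
])

```text
t: 7.5
tcp_pos: [554.3, 76.6, 124.2]
orientation: [0.07, 0.704, -0.07, 0.703]
wrist_force: [0.6, 0.5, 0.3]
gripper_width: 0.624
```

Emit:
drive_tool([
  [1,-40,0,0,0,0,0],
  [1,-80,0,0,0,0,0],
  [1,-115,20,0,0,0,0],
  [1,-130,50,0,0,0,0],
  [1,-130,80,0,0,0,0],
])

```text
t: 8.0
tcp_pos: [572.6, 156.2, 258.8]
orientation: [0.071, 0.701, -0.07, 0.706]
wrist_force: [0.8, 0.2, -1.0]
gripper_width: 1.003
```

```bash
python3 -c "
from mv import *
import pickle
env.snapshot('side');env.snapshot('side')
w=snap('wrist','w6');o=env.get_obs();print(o['tcp_pos'],rel([588,257.5,220],-11.2),o['t'])
pickle.dump(w,open('w6.pkl','wb'))"
```

```text
[570.568 158.29  255.489] (array([ 35.672, 100.645,  -2.025]), array([ 0.002,  0.001, -0.002])) 8.15
```

View pics/w6.png

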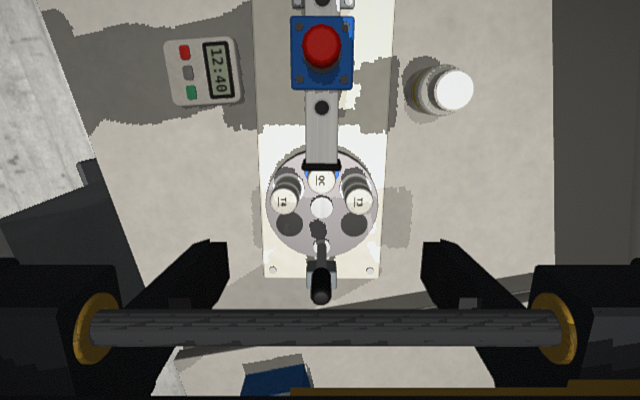

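```bash
python3 -c "
from mv import *
import pickle
np.set_printoptions(precision=1,suppress=True)
w=pickle.load(open('w6.pkl','rb'));w1=pickle.load(open('w1.pkl','rb'))
hub=atz(w,(321,208),40);h=atz(w,(322,107),132);r=atz(w,(322,43),188)
print(hub,h,r,atz(w,(320,293),140))
print(tri([(w,(322,46)),(w1,(412.5,110))]),tri([(w,(322,107)),(w1,(395,149))]))
d=h-hub;print(np.degrees(np.arctan2(-d[0],d[1])),np.hypot(*d[:2]))
"
```

```text
[559.3 120.7  40. ] [581.1 224.6 132. ] [588.2 259.1 188. ] [551.8  82.3 140. ]
(array([587.9, 258.7, 177.3]), [0.265963121435235, 0.2659631214351856]) (array([581.1, 224.5, 133.4]), [0.17947326634410843, 0.17947326634396293])
-11.859478678633714 106.14665524041531
```

```bash
python3 -c "
from mv import *
print(rel([588.1,258.5,222],-11.4))"
```

```text
(array([ 33.673, 101.649,  -2.118]), array([ 0.005,  0.001, -0.002]))
```

Emit:
drive_tool([
  [1,8,35,-2,0,0,0],
  [1,18,70,-2,0,0,0],
  [1,28,95,-2,0.005,0,0],
  [1,34,101.5,-2,0.005,0,0],
  [1,34,101.5,-2,0.005,0,0],
])

```text
t: 8.65
tcp_pos: [587.9, 254.6, 219.7]
orientation: [0.071, 0.704, -0.072, 0.703]
wrist_force: [-0.1, -0.9, 0.9]
gripper_width: 1.0
```

```bash
python3 -c "
from mv import *
w=snap('wrist','w7');print(rel([588.1,258.5,167],-11.4),proj(w,[588.1,258.5,188]),env.get_obs()['tcp_pos'])"
```

```text
(array([53.399,  5.277, -1.391]), array([-0.006, -0.001,  0.003])) [np.float64(324.38715268667835), np.float64(234.90463776551786)] [588.447 253.178 220.412]
```

View pics/w7.png

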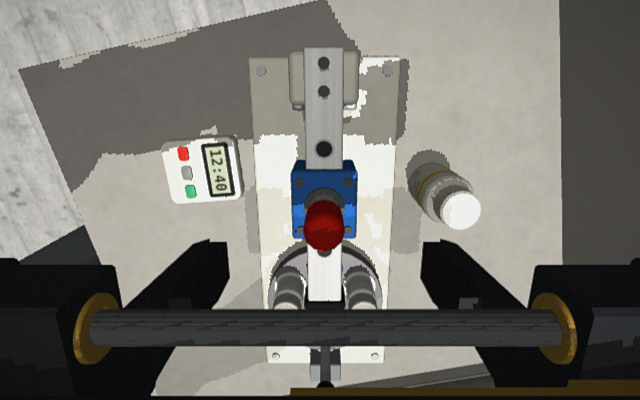

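```bash
python3 -c "
from mv import *
env.snapshot('side');env.snapshot('side')
w=snap('wrist','w8');print(rel([588.1,258.5,167],-11.4),proj(w,[588.1,258.5,188]),env.get_obs()['tcp_pos'])
i=cv2.imread('pics/w8.png')[150:300,260:400]; cv2.imwrite('pics/w8c.png',cv2.resize(i,None,fx=4,fy=4,interpolation=cv2.INTER_CUBIC))
m=(i[:,:,2]>90)&(i[:,:,1]<50)&(i[:,:,0]<60);ys,xs=np.where(m);print(xs.min()+260,xs.max()+260,ys.min()+150,ys.max()+150)
for y in (222,226,230,234): print(atz(w,(323.5,y),188))
"
```

```text
(array([54.466,  5.304, -2.256]), array([-0.007,  0.001,  0.001])) [np.float64(321.10368012345884), np.float64(230.58187313064448)] [589.178 252.915 221.474]
302 338 209 246
[590.264 262.841 188.   ]
[589.817 260.709 188.   ]
[589.367 258.562 188.   ]
[588.914 256.401 188.   ]
```

View pics/w8c.png

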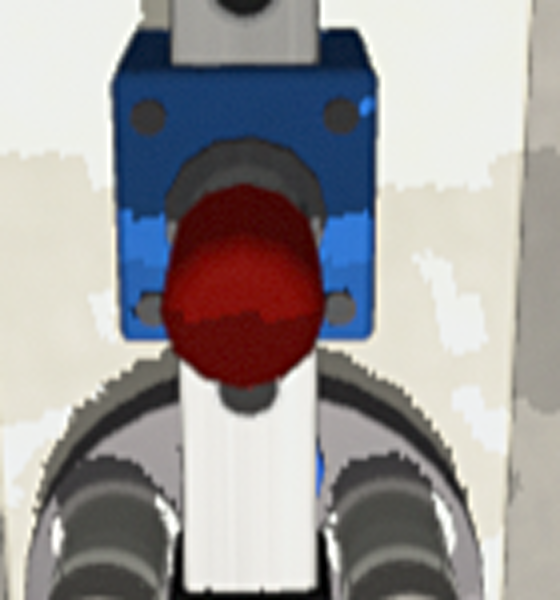

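Emit:
drive_tool([
  [1,0,6,-2,-0.006,0,0],
  [1,10,6,-2,-0.006,0,0],
  [1,30,6,-2,-0.006,0,0],
  [1,45,6,-2,-0.006,0,0],
  [1,54,6,-2,-0.006,0,0],
])

```text
t: 9.35
tcp_pos: [586.9, 261.5, 164.9]
orientation: [0.069, 0.704, -0.07, 0.703]
wrist_force: [-0.4, -0.1, -0.3]
gripper_width: 0.999
```

```bash
python3 -c "
from mv import *
env.snapshot('side')
w=snap('wrist','w9');print(rel([588.1,259.3,167],-11.4),env.get_obs()['tcp_pos'],env.get_obs()['wrist_force'])"
```

```text
(array([-1.867, -1.913,  1.621]), array([ 0.002, -0.002,  0.002])) [586.88  261.491 165.134] [-0.195 -0.287  0.116]
```

View pics/w9.png

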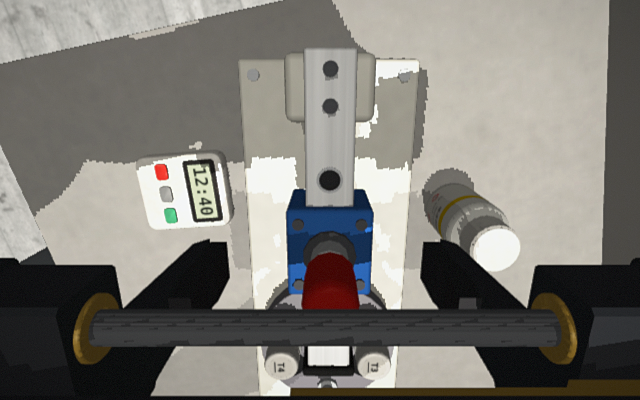

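Emit:
drive_tool([
  [0,-1.5,-2,1.5,0,0,0],
  [0,-1.5,-2,1.5,0,0,0],
  [0,-1.5,-2,1.5,0,0,0],
  [0,-1.5,-2,1.5,0,0,0],
  [0,-1.5,-2,1.5,0,0,0],
])

```text
t: 9.95
tcp_pos: [589.1, 259.7, 168.5]
orientation: [0.07, 0.704, -0.069, 0.704]
wrist_force: [1.2, 0.0, -0.8]
gripper_width: 0.572
```

Emit:
drive_tool([
  [0,0,0,0,0,0,0],
  [0,0,0,0,0,0,0],
  [0,0,0,0,0,0,0],
  [0,0,0,0,0,0,0],
  [0,0,0,0,0,0,0],
])

```text
t: 10.45
tcp_pos: [588.5, 259.7, 168.2]
orientation: [0.069, 0.704, -0.069, 0.703]
wrist_force: [-1.4, 0.6, 1.3]
gripper_width: 0.239
```

Emit:
drive_tool([
  [0,0,0,0,0,0,0],
  [0,0,0,0,0,0,0],
  [0,0,0,0,0,0,0],
  [0,0,0,0,0,0,0],
  [0,0,0,0,0,0,0],
])

```text
t: 10.95
tcp_pos: [588.5, 259.7, 168.2]
orientation: [0.069, 0.704, -0.069, 0.703]
wrist_force: [-3.2, -0.0, 2.6]
gripper_width: 0.232
```

```bash
python3 -c "
from mv import *
w=snap('wrist','w10');o=env.get_obs();print(o['tcp_pos'],o['wrist_force'],o['gripper_width'])"
```

```text
[588.551 259.678 168.184] [-2.655  1.209  2.611] 0.23700997632783208
```

View pics/w10.png

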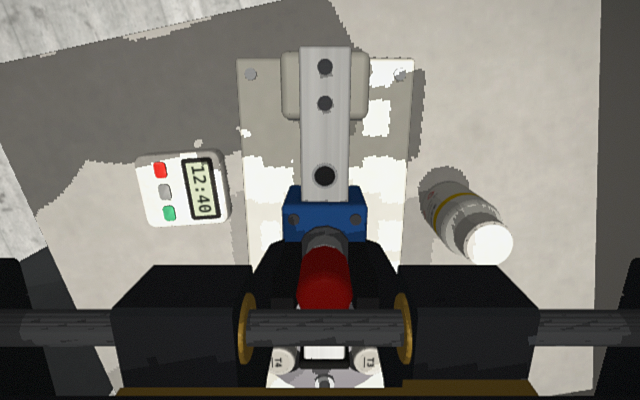

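Emit:
drive_tool([
  [0,-4,0,0,0,0,0],
  [0,-8,0,0,0,0,0],
  [0,-12,0,0,0,0,0],
  [0,-14,0,0,0,0,0],
  [0,-14,0,0,0,0,0],
])

```text
t: 11.5
tcp_pos: [588.5, 259.7, 182.1]
orientation: [0.069, 0.704, -0.07, 0.703]
wrist_force: [-2.2, 1.3, -7.7]
gripper_width: 0.236
```

```bash
python3 -c "
from mv import *
o=env.get_obs();print(o['tcp_pos'],o['wrist_force'],o['gripper_width'])
u=np.array([-.1977,-.9803,0])
print(rel(o['tcp_pos']+35*u)[0])"
```

```text
[588.487 259.661 182.075] [-2.226  1.347 -7.674] 0.23599802987387203
[  0.007 -35.001  -0.076]
```

Emit:
drive_tool([
  [0,0,-5,0,0,0,0],
  [0,0,-13,0,0,0,0],
  [0,0,-21,0,0,0,0],
  [0,0,-29,0,0,0,0],
  [0,0,-34,0,0,0,0],
])

```text
t: 12.0
tcp_pos: [581.5, 224.7, 182.1]
orientation: [0.07, 0.704, -0.07, 0.703]
wrist_force: [-3.4, 2.1, -7.5]
gripper_width: 0.231
```

Emit:
drive_tool([
  [0,0,-1,0,0,0,0],
  [0,0,-1,0,0,0,0],
  [0,0,-1,0,0,0,0],
  [0,0,-1,0,0,0,0],
  [0,0,-1,0,0,0,0],
])

```text
t: 12.5
tcp_pos: [581.6, 225.1, 182.0]
orientation: [0.069, 0.704, -0.07, 0.703]
wrist_force: [-4.6, -0.0, -6.8]
gripper_width: 0.235
```

```bash
python3 -c "
from mv import *
w=snap('wrist','w11');snap('scene','s11');o=env.get_obs();print(o['tcp_pos'],o['wrist_force'],o['gripper_width'])
d=o['tcp_pos']-np.array([588.49,259.66,182.08]);print(d@[-.1977,-.9803,0],d@[.9803,-.1977,0])"
```

```text
[581.661 225.256 182.018] [-5.183 -0.278 -7.791] 0.23482019674019833
35.07677528158636 0.10693362134972245
```

View pics/w11.png

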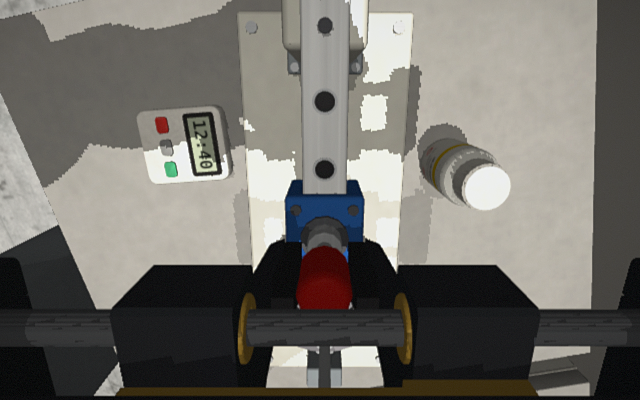

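Emit:
drive_tool([
  [0,3,0,0,0,0,0],
  [0,6,0,0,0,0,0],
  [0,9,0,0,0,0,0],
  [0,11,0,0,0,0,0],
  [0,12,0,0,0,0,0],
])

```text
t: 13.1
tcp_pos: [581.7, 225.4, 170.1]
orientation: [0.069, 0.704, -0.069, 0.703]
wrist_force: [-5.6, -1.5, -5.2]
gripper_width: 0.233
```

```bash
python3 -c "
from mv import *
o=env.get_obs();print(o['tcp_pos'],o['wrist_force'],o['gripper_width'])"
```

```text
[581.73  225.406 170.11 ] [-5.593 -1.5   -5.197] 0.23301967964808556
```

Emit:
drive_tool([
  [0,1,0,0,0,0,0],
  [0,2,0,0,0,0,0],
  [0,3,0,0,0,0,0],
  [0,3.5,0,0,0,0,0],
  [0,3.5,0,0,0,0,0],
])

```text
t: 13.6
tcp_pos: [581.9, 226.3, 168.1]
orientation: [0.07, 0.704, -0.069, 0.704]
wrist_force: [-8.1, -0.6, 2.4]
gripper_width: 0.237
```

```bash
python3 -c "
from mv import *
w=snap('wrist','w12');o=env.get_obs();print(o['tcp_pos'],o['wrist_force'],o['gripper_width'])"
```

```text
[581.937 226.329 168.181] [-7.177 -0.024  3.225] 0.23912119896735112
```

View pics/w12.png

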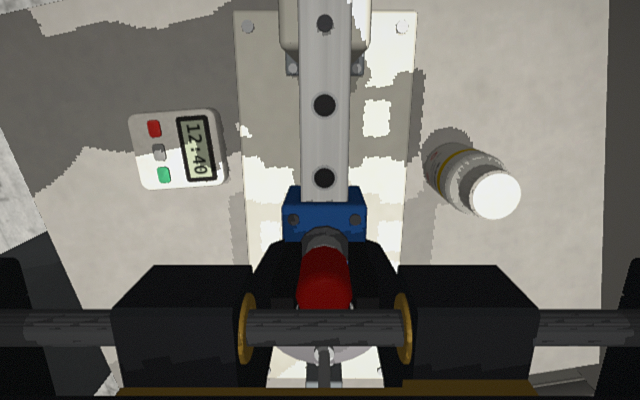

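```bash
python3 -c "
from mv import *
for n in ('scene','side'):
    s=snap(n,n+'12')
a=cv2.imread('pics/scene12.png')[100:250,240:380];b=cv2.imread('pics/side12.png')[120:270,250:390]
cv2.imwrite('pics/f12.png',cv2.resize(np.hstack([a,b]),None,fx=2.8,fy=2.8,interpolation=cv2.INTER_CUBIC))
o=env.get_obs();print(o['tcp_pos'],o['wrist_force'],o['joint_vel'],o['t'])"
```

```text
[581.964 226.3   168.175] [-7.418  0.068  3.389] [ 0.001  0.002  0.    -0.001  0.001  0.001  0.001] 13.75
```

View pics/f12.png

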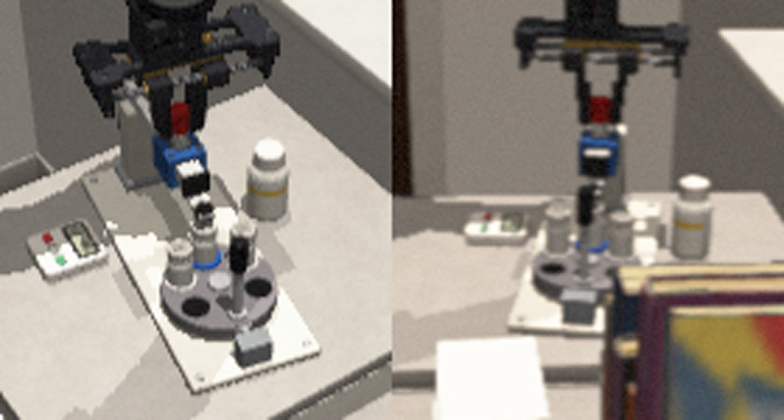

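Nose stands over the QC vial (blue collar) in both views, the handle is opposite, and the fingers still grip the red knob.

```bash
python3 -c "
from bench import env
print(env.job_done());print(env.get_obs()['t'])"
```

```text
the job is handed in; nothing more can be done
None
the job is handed in; nothing more can be done
```

I turned the carousel into its detent, moved the blue sleeve one hole toward it, let the pin go home, and handed the job in at about 13.8 s with the red knob still gripped. No verdict was reported.

- **Carousel:** I felt it pass the bump with about 15–20 N at the wrist. The pictures after I let go show the hub, the blue-collared vial and the handle in line with the rail.
- **Pull and slide:** The knob rose 13.9 mm against about 7.5 N. The sleeve then slid 35 mm.
- **Pin home:** The tool came back to its starting height (168.2 mm). The wrist force changed from the spring's pull (about -5 N) to a small upward reaction (about +3 N), which means the pin is bottomed.
- **Final position:** The tool finally read about 34.0 mm from its start, not 35. That is within the pin's play and the 32–38 mm limit. The final scene and side pictures show the nose above the vial.
- **Loose items:** The bottle and timer look unmoved in the final pictures. The arm never came near the tip box, but I did not measure it again.
- **Small disagreement:** A side load of about 7 N remained on the grip at the end, and the tool was at rest.

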